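# Fit a temperature probe and set its clamp screw

### The arm

A 6-joint arm with a two-finger parallel gripper is mounted at the origin on a cart in front of the work surface, level with it; the furniture and walls round the work are solid. World frame = base frame: x ahead of the robot, y to its left, z up, the work surface at z = 0. Lengths are in mm, angles in rad, forces in N, time in s.
With the tool pointing down it reaches from about 275 to 750 mm from the base axis. Payload 10.2 kg.
Tool frame: the origin (TCP) lies at the very end of the fingers, on their centre line; the grasp point (between the pads) lies 19 mm behind it; z points along the fingers, y is the line along which they close (so a half turn about z gives the same grasp; the last joint's range is limited). The gripper opens to 85 mm and grips with 20 to 120 N. Pads are 22 mm wide; open, the fingers measure 114 mm over their backs; the gripper's body (76 mm by 85 mm) begins 54 mm behind the grasp point. The pads swing forward as they close: fully open they stand 13 mm farther back than shut.
Start: joints at [0.902, 0.313, 1.498, -0, 1.331, -0.223], TCP at [226.382, 473.69, 231.294] pointing down, gripper open.
Joint ranges: [-2.94, 2.94], [-0.97, 2.17], [0.19, 2.56], [-1.23, 4.37], [0.02, 3.11], [-2.88, 2.88]. Speed limits (rad/s): [2.39, 2.39, 3.01, 3.14, 3.14, 3.14].

### API

Orientations are given as a unit quaternion [w, x, y, z].
In Python, from cell import monitor, read_camera, ticket gives the robot as it stands.
- The arm moves only by the shell command python3 -m handwheel 'ROWS' [FORCE]. ROWS is JSON, a list of rows, each a list of 5 numbers: the closure, from -1 (fully open) to 1 (shut), then the shift along the tool's x, y, z scaled (see below), then the turn about the tool's z scaled (see below). A call has 1 to 8 rows; each row shifts and turns the commanded pose from where the row before left it, along the tool's axes as they then stand; what a row does not reach is not made up. The controller multiplies each number of a shift by 500 mm and each number of a turn by pi rad. A row lasts 1/10 s, in which the tool goes at most 50 mm and 8.59 degrees, less where a joint would pass 70% of its speed; a pose out of reach is approached as far as the arm can. A call with a number of a shift or a turn outside -1 to 1 is refused whole. A call with a gripper value outside its range is refused whole. The fingers move at their own pace and stop on an object; FORCE is the grip in N (left out, the last holds). Time passes only in rows, so rows that do not move let the fingers close. It gives the time, the measured TCP pose, the force, the opening and the grip force at its end, in the units of the state.
- monitor.sense(): the state, without advancing time (a new reading comes with each control period).
- read_camera(name): name is "scene" or "top"; returns a dict with "img" (384x512x3 uint8, blue, green, red), "vfov" (degrees; the focal length in pixels is half the picture's height over the tangent of half this angle, whatever the lens; pixels are square), "cx", "cy" (the principal point, pixels), "origin" and "orientation" of the camera in the world. Camera axes: x right, y up, looking along -z (the intrinsics and any distortion apply to the point x, -y, -z); pixel columns grow to the right and rows downward; lengths in mm; the calibration is good to about 2 mm. A picture is of the moment at which its call begins. There is no depth.
- ticket.job_done(): hands the job in; it is judged then, once.
The state is a dict: "time": time; "joints": joint angles; "joint_velocities": joint speeds; "joint_torque": joint torques, N m; "ee_pos": TCP position; "ee_rot": TCP orientation; "wrist_force": force on the tool from outside, world axes, zero at the start; "torque": the same for the moment, N m; "opening": opening from 0.0 (shut) to 1.0 (fully open); "grip_force": force on a finger pad.
Only numpy, scipy, OpenCV 4.12 (cv2) and the standard library are available. Lean on these libraries where they do the work, as an engineer would, in place of code of your own. Each camera call takes 0.05 s, during which the arm holds its last target. There are 200 camera calls.

### The job

Take the steel temperature probe out of the test-tube rack, drop it tip down into the bore of the aluminium probe holder so that it stands on the bottom, and let go of it. Then turn the holder's wing screw clockwise until it seats against its stop, and back it off a quarter turn so that the probe can slide. Finish while still gripping the wing screw there, and leave the two glass tubes and the marker where they are.

Things in the scene. Friction and masses are not known exactly. Their poses are not given: they have to be found in the camera images.
- probe_center (a point): Centre, half-way up, of the loose steel probe: rod 140 mm long, 12 mm in diameter, tapered tip below, ribbed head 18 mm in diameter over its top 28 mm (42 to 70 mm above this point); z points up to its head; about 90 g. Starts upright in a hole (18 mm) of a clear fixed rack 62 mm high, its tip 4 mm above the table, its head higher than all else in the rack.
- bore_mouth (a point): Centre of the bore's mouth, on top of the fixed holder's tower (48 mm square), 90 mm above the table. The vertical bore is 14.5 mm wide, 80 mm deep, chamfered 3 mm. Axes are the holder's: z up, y along its length from the screw's pillar to the tower; the screw is 100 mm off along -y. A jaw in the bore's side follows the screw, clear of the bore while it is backed off 1.2 rad or more.
- bore_floor (a point): Centre of the bottom of the bore, 10 mm above the table, straight below the mouth; a probe that stands on it has its centre 70 mm above this point and its top 150 mm above the table.
- wing_grip (a point): Centre of the wing of the steel wing screw on the holder's pillar, on its vertical axis, 120 mm above the table. The wing is an upright plate 9 mm thick, 48 mm long, 24 mm high with a two-lobed top, on a round neck 17 mm in diameter; the pillar's top is 92 mm above the table. Axes turn with the screw: y along the wing, x across its thickness, z up.
- wing_screw (a joint): Turn of the wing screw in rad: 0 is seated (hard stop), negative is backed off; grows clockwise seen from above. At 0 the wing lies along the holder's length, at -1.57 square across it. Starts 1.2 to 2.6 rad short of the stop; friction about 0.05 N m; stays where it is left and does not rise or sink as it turns.
- tube_a_center (a point): Centre of a glass test tube with a plug, 22 mm wide at most and 102 mm tall, upright in another hole of the rack, its top 106 mm above the table. Not to be disturbed.
- tube_b_center (a point): Centre of a second such test tube in another hole of the rack. Not to be disturbed.
- pen_center (a point): Centre of a marker pen 132 mm long and 16 mm thick, lying on the table. Not to be disturbed.

How it is judged:
By the outcome, as a careful person would: the job done as asked, in the order asked, and still so for the second after the job is handed in, while the arm keeps its last pose, push and grip.
It also fails if it takes over 67 s, if anything falls off the work surface, if the arm or the gripper's body presses on something with over 40 N, if the wrist force passes 120 N, or if a joint passes its speed limit or range.

## Working session

There is one attempt and no reset: what is moved stays moved. The work goes in short steps, Python scripts to look and compute and a shell command to move; the robot and the scene stay as the last step left them, time stands still between calls to the robot, and variables do not carry over. Pictures are saved under pics/ and viewed, at most 10 in all, crops included, and the job is handed in when it is done.

```bash
ls; mkdir -p pics
python3 - <<'E'
from cell import monitor, read_camera
import cv2
for n in("scene","top"):
    r=read_camera(n); cv2.imwrite(f"pics/{n}0.png",r["img"]); print({k:v for k,v in r.items() if k!="img"})
print(monitor.sense())
E
```

```text
pics
{'vfov': 45.48815239700354, 'cx': 262.7305814760793, 'cy': 190.79650215298273, 'origin': array([-117.00034206, -623.1670302 ,  698.41325274]), 'orientation': array([ 0.80066593,  0.37931587, -0.19946729, -0.41864824])}
{'vfov': 51.09311313964885, 'cx': 251.99249216722436, 'cy': 189.7483555962568, 'origin': array([ 338.37087966, -199.9129855 , 1045.57240144]), 'orientation': array([ 0.70587568,  0.0533973 , -0.05053637, -0.70450999])}
{'time': 0.1, 'joints': array([ 9.01620770e-01,  3.13409917e-01,  1.49835796e+00,  1.46299118e-05,
        1.33100600e+00, -2.23415137e-01]), 'joint_velocities': array([ 0.00094663, -0.00150611, -0.00344935, -0.00115196, -0.00034392,
        0.00089322]), 'joint_torque': array([ 4.65379548e-03, -4.12897074e+01, -2.60140818e+01, -7.15584451e-05,
        3.00109066e-03, -5.72828935e-05]), 'ee_pos': array([226.21985353, 473.50745776, 230.78536911]), 'ee_rot': array([-2.61332906e-04,  2.21041163e-01,  9.75264300e-01, -5.29696877e-04]), 'wrist_force': array([-1.27624732, -1.09071759,  0.24762086]), 'torque': array([-0.00440316, -0.02320739,  0.02976718]), 'grip_force': 0.0, 'opening': 0.9983733873674047}
```

View pics/scene0.png

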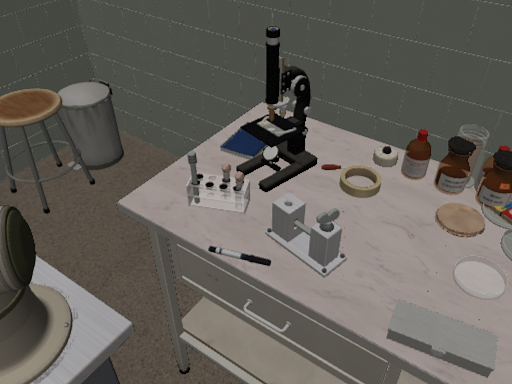

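View pics/top0.png

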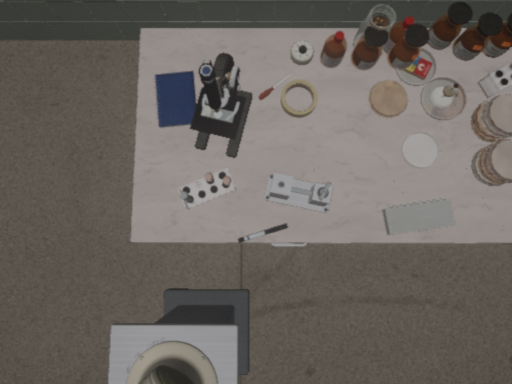

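```bash
cat > h.py <<'E'
import numpy as np, cv2
from scipy.spatial.transform import Rotation as R
def ray(c,u,v):
    h,w=c["img"].shape[:2]; f=h/2/np.tan(np.radians(c["vfov"])/2)
    q=c["orientation"]; d=R.from_quat([q[1],q[2],q[3],q[0]]).apply([(u-c["cx"])/f,-(v-c["cy"])/f,-1])
    return np.array(c["origin"]),d/np.linalg.norm(d)
def plane(c,u,v,z):
    o,d=ray(c,u,v); return o+d*(z-o[2])/d[2]
def proj(c,p):
    h,w=c["img"].shape[:2]; f=h/2/np.tan(np.radians(c["vfov"])/2)
    q=c["orientation"]; x=R.from_quat([q[1],q[2],q[3],q[0]]).inv().apply(np.array(p)-c["origin"])
    return c["cx"]-f*x[0]/x[2], c["cy"]+f*x[1]/x[2]
def two(c1,p1,c2,p2):
    o1,d1=ray(c1,*p1);o2,d2=ray(c2,*p2)
    s=np.linalg.lstsq(np.c_[d1,-d2],o2-o1,rcond=None)[0]
    a,b=o1+s[0]*d1,o2+s[1]*d2; return (a+b)/2,np.linalg.norm(a-b)
E
python3 - <<'E'
import cv2
s=cv2.imread("pics/scene0.png");t=cv2.imread("pics/top0.png")
r=lambda i:cv2.resize(i,None,fx=4,fy=4,interpolation=cv2.INTER_CUBIC)
cv2.imwrite("pics/s1.png",r(s[145:275,175:355])); cv2.imwrite("pics/t1.png",r(t[165:250,170:345]))
E
```

```text
(no output)
```

View pics/s1.png

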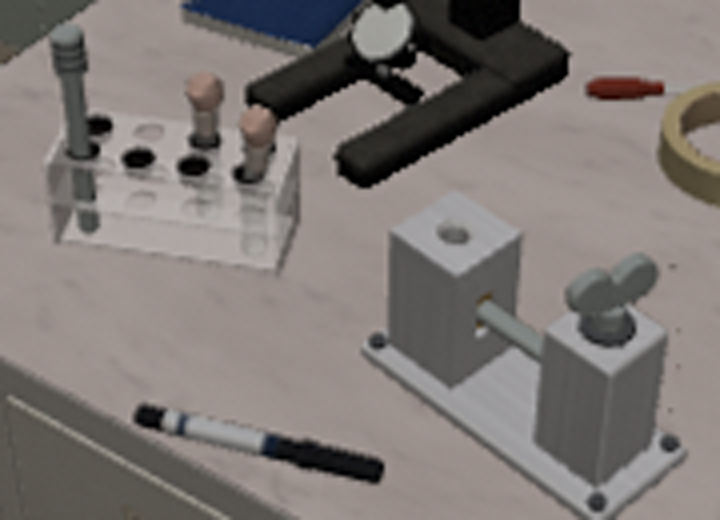

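View pics/t1.png

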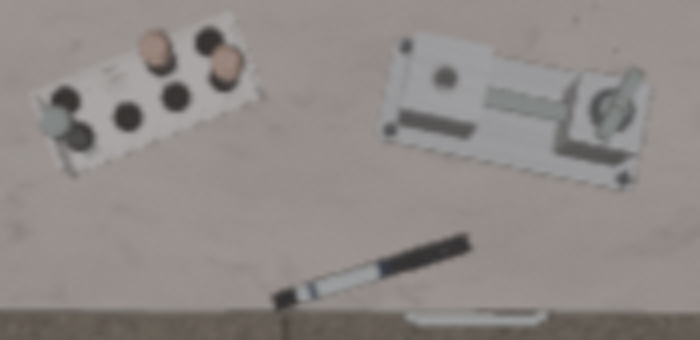

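```bash
cat > m.py <<'E'
from h import *
import math
from cell import read_camera
S,T=read_camera("scene"),read_camera("top")
s=lambda x,y:(175+x/4-.4,145+y/4-.4); t=lambda x,y:(170+x/4-.4,165+y/4-.4)
for n,a,b,z in [("head",(67,36),(57,120),142),("bore",(453,233),(445,77),90),("wing",(612,285),(618,104),124),("tubeA",(205,90),(156,47),98),("tubeB",(258,125),(227,63),98),
  ("hole probe",(83,150),(80,137),62),("w1",(590,270),(605,130),128),("w2",(637,258),(632,78),128),("basecornerfoot",(377,342),(390,130),10),("foot",(597,500),(625,178),10),("foot3",(405,46),(405,46),10),("penL",(140,412),(280,300),8),("penR",(382,468),(468,242),8)]:
    p,e=two(S,s(*a),T,t(*b)); print(n,p.round(1),round(e,1),"S@z",plane(S,*s(*a),z).round(1),"T@z",plane(T,*t(*b),z).round(1))
E
python3 m.py
```

```text
head [460.1 -40.5 142. ] 2.4 S@z [459.2 -39.6 142. ] T@z [460.9 -41.3 142. ]
bore [ 493.7 -264.5   90.1] 2.2 S@z [ 493.  -263.7   90. ] T@z [ 494.5 -265.4   90. ]
wing [ 473.3 -363.2  121. ] 1.1 S@z [ 469.8 -364.2  124. ] T@z [ 473.2 -363.1  124. ]
tubeA [510.6 -91.   97.1] 1.9 S@z [509.  -91.1  98. ] T@z [511.1 -91.8  98. ]
tubeB [ 501.2 -134.1   97.4] 0.9 S@z [ 500.3 -134.3   98. ] T@z [ 501.4 -134.5   98. ]
hole probe [460.2 -41.7  65.1] 1.5 S@z [462.6 -38.3  62. ] T@z [461.2 -41.8  62. ]
w1 [ 457.8 -355.1  137. ] 5.0 S@z [ 469.  -352.6  128. ] T@z [ 457.5 -354.5  128. ]
w2 [ 486.5 -369.1  131.4] 2.7 S@z [ 489.  -366.6  128. ] T@z [ 487.8 -370.8  128. ]
basecornerfoot [ 471.4 -233.9   13.9] 2.2 S@z [ 473.9 -230.9   10. ] T@z [ 472.6 -234.8   10. ]
foot [ 440.2 -384.6   15.5] 2.5 S@z [ 443.8 -381.8   10. ] T@z [ 441.6 -386.6   10. ]
foot3 [ 492.6 -235.   194.8] 4.8 S@z [713.8 -90.3  10. ] T@z [ 528.  -244.8   10. ]
penL [ 361.3 -162.6   12.2] 4.3 S@z [ 362.8 -158.2    8. ] T@z [ 362.8 -164.     8. ]
penR [ 399.8 -284.4   11.6] 0.5 S@z [ 402.3 -282.5    8. ] T@z [ 400.2 -284.9    8. ]
```

```bash
python3 -m handwheel '[[-1,-0.062,-0.052,0,0],[-1,-0.062,-0.052,0,0],[-1,-0.062,-0.052,0,0],[-1,-0.062,-0.052,0,0],[-1,-0.062,-0.052,0,0],[-1,-0.062,-0.052,0,0],[-1,-0.062,-0.052,0,0],[-1,0,0,0,0]]' 40
python3 -m handwheel '[[-1,-0.062,-0.052,0,0],[-1,-0.062,-0.052,0,0],[-1,-0.062,-0.052,0,0],[-1,-0.062,-0.052,0,0],[-1,-0.062,-0.052,0,0],[-1,-0.062,-0.052,0,0],[-1,-0.062,-0.052,0,0],[-1,0,0,0,0]]'
cat > st.py <<'E'
import sys; from h import *
from cell import monitor
s=monitor.sense(); q=s["ee_rot"]; M=R.from_quat([q[1],q[2],q[3],q[0]]).as_matrix()
print("t",s["time"],"pos",s["ee_pos"].round(1),"yang",np.degrees(np.arctan2(M[1,1],M[0,1])).round(2),"tilt",M[:,2].round(3),"F",s["wrist_force"].round(1),"T",s["torque"].round(2),"op",round(s["opening"]*85,1),"grip",round(s["grip_force"],1),"q6",s["joints"][5].round(2))
if len(sys.argv)>3:
    d=np.array(list(map(float,sys.argv[1:4])))-s["ee_pos"]; print("shift/500:",(M.T@d/500).round(4))
E
python3 st.py 460.1 -40.5 230
```

```text
time: 1.0
ee_pos: [345.2, 212.8, 231.3]
ee_rot: [0.0, 0.224, 0.975, -0.0]
wrist_force: [1.2, -0.2, 0.7]
opening: 1.002
grip_force: 0.0
time: 1.8
ee_pos: [462.3, -44.7, 230.8]
ee_rot: [-0.0, 0.223, 0.975, -0.0]
wrist_force: [0.3, 0.2, 0.1]
opening: 1.003
grip_force: 0.0
t 1.8 pos [462.3 -44.7 230.8] yang 64.26 tilt [-0. -0. -1.] F [0.3 0.2 0.1] T [0.02 0.05 0.01] op 85.2 grip 0.0 q6 -1.47
shift/500: [0.0076 0.0057 0.0016]
```

```bash
python3 -m handwheel '[[-1,0.0076,0.0057,0,0],[-1,0,0,0.05,0],[-1,0,0,0.05,0],[-1,0,0,0.05,0],[-1,0,0,0.04,0],[-1,0,0,0.03,0],[-1,0,0,0.018,0],[-1,0,0,0,0]]'; python3 st.py 460.1 -40.5 111
python3 - <<'E'
from cell import read_camera
import cv2
r=lambda i:cv2.resize(i,None,fx=4,fy=4,interpolation=cv2.INTER_CUBIC)
a=r(read_camera("scene")["img"][100:240,150:250]);b=r(read_camera("top")["img"][150:290,150:250])
cv2.imwrite("pics/g2.png",cv2.hconcat([a,b]))
E
```

```text
time: 2.6
ee_pos: [458.2, -36.4, 111.7]
ee_rot: [-0.001, 0.22, 0.975, 0.0]
wrist_force: [-0.3, -0.5, -0.5]
opening: 1.001
grip_force: 0.0
t 2.6 pos [458.2 -36.4 111.7] yang 64.53 tilt [-0.002  0.001 -1.   ] F [-0.3 -0.5 -0.5] T [-0.01  0.02  0.  ] op 85.1 grip 0.0 q6 -1.46
shift/500: [-0.0069 -0.0057  0.0015]
```

View pics/g2.png

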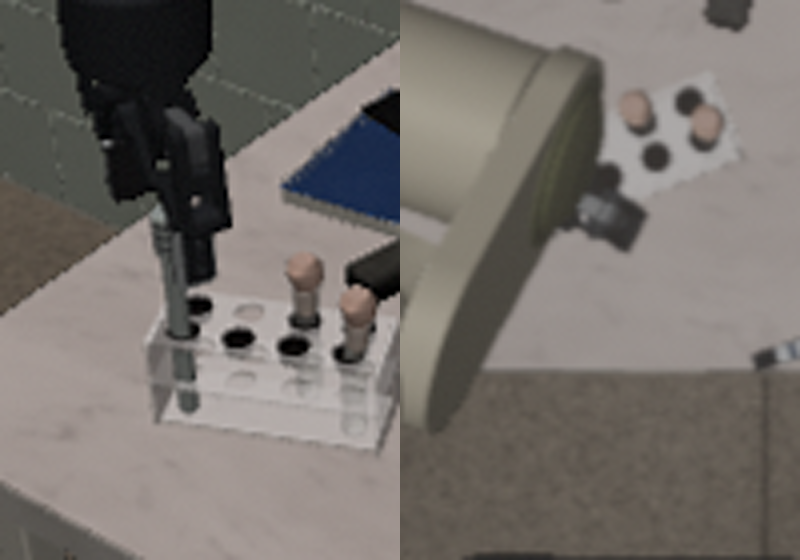

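The probe's head sits between the fingers (scene crop about (168,225)), and the tubes are clear. I'll correct the small offset, then grip.

```bash
python3 -m handwheel '[[-1,-0.0069,-0.0057,0,0],[-1,0,0,0,0],[-1,0,0,0,0]]' 40; python3 st.py 460.1 -40.5 111;  python3 -m handwheel '[[1,0,0,0,0],[1,0,0,0,0],[1,0,0,0,0],[1,0,0,0,0],[1,0,0,0,0],[1,0,0,0,0],[1,0,0,0,0],[1,0,0,0,0]]' 50; python3 st.py
```

```text
time: 3.0
ee_pos: [460.9, -41.9, 112.6]
ee_rot: [0.0, 0.221, 0.975, -0.0]
wrist_force: [0.7, -0.1, 1.2]
opening: 0.998
grip_force: 0.0
t 3.0 pos [460.9 -41.9 112.6] yang 64.44 tilt [ 0.001 -0.    -1.   ] F [ 0.7 -0.1  1.2] T [-0.02 -0.02  0.04] op 84.9 grip 0.0 q6 -1.47
shift/500: [0.0027 0.0019 0.0033]
time: 3.8
ee_pos: [460.8, -41.7, 112.4]
ee_rot: [0.0, 0.221, 0.975, 0.0]
wrist_force: [-0.5, 0.2, 2.3]
opening: 0.193
grip_force: 48.8
t 3.8 pos [460.8 -41.7 112.4] yang 64.46 tilt [ 0. -0. -1.] F [-0.5  0.2  2.3] T [ 0.22 -0.06  0.01] op 16.4 grip 48.8 q6 -1.47
```

```bash
python3 -m handwheel '[[1,0,0,-0.02,0],[1,0,0,-0.04,0],[1,0,0,-0.04,0],[1,0,0,-0.04,0],[1,0,0,-0.04,0],[1,0,0,-0.04,0],[1,0,0,-0.03,0],[1,0,0,0,0]]'; python3 st.py 493.7 -264.5 237
```

```text
time: 4.6
ee_pos: [461.3, -41.9, 239.3]
ee_rot: [0.002, 0.221, 0.975, -0.0]
wrist_force: [-0.3, 0.2, -1.4]
opening: 0.192
grip_force: 48.8
t 4.6 pos [461.3 -41.9 239.3] yang 64.46 tilt [ 0.003 -0.001 -1.   ] F [-0.3  0.2 -1.4] T [ 0.05 -0.01  0.01] op 16.4 grip 48.8 q6 -1.47
shift/500: [-0.2504 -0.3737  0.0055]
```

```bash
python3 -m handwheel '[[1,-0.042,-0.062,0,0],[1,-0.042,-0.062,0,0],[1,-0.042,-0.062,0,0],[1,-0.042,-0.062,0,0],[1,-0.042,-0.062,0,0],[1,-0.040,-0.063,0,0],[1,0,0,0,0],[1,0,0,0,0]]';python3 -m handwheel '[[1,0,0,0,0],[1,0,0,0,0]]'; python3 st.py 493.7 -264.5 237
python3 - <<'E'
from cell import read_camera
from h import *
r=lambda i:cv2.resize(i,None,fx=5,fy=5,interpolation=cv2.INTER_CUBIC)
S=read_camera("scene");T=read_camera("top")
cv2.imwrite("pics/g3.png",cv2.hconcat([r(S["img"][120:240,255:340]),r(T["img"][120:240,255:330])]))
E
```

```text
time: 5.4
ee_pos: [492.6, -263.9, 236.2]
ee_rot: [-0.001, 0.222, 0.975, 0.001]
wrist_force: [0.4, 0.1, -0.3]
opening: 0.188
grip_force: 48.9
time: 5.6
ee_pos: [493.1, -262.8, 237.4]
ee_rot: [-0.0, 0.22, 0.975, 0.0]
wrist_force: [0.0, 1.0, -1.1]
opening: 0.189
grip_force: 48.9
t 5.6 pos [ 493.1 -262.8  237.4] yang 64.53 tilt [-0.  0. -1.] F [ 0.   1.  -1.1] T [-0.01  0.02 -0.04] op 16.1 grip 48.9 q6 -1.83
shift/500: [-0.0025 -0.0025  0.0007]
```

View pics/g3.png

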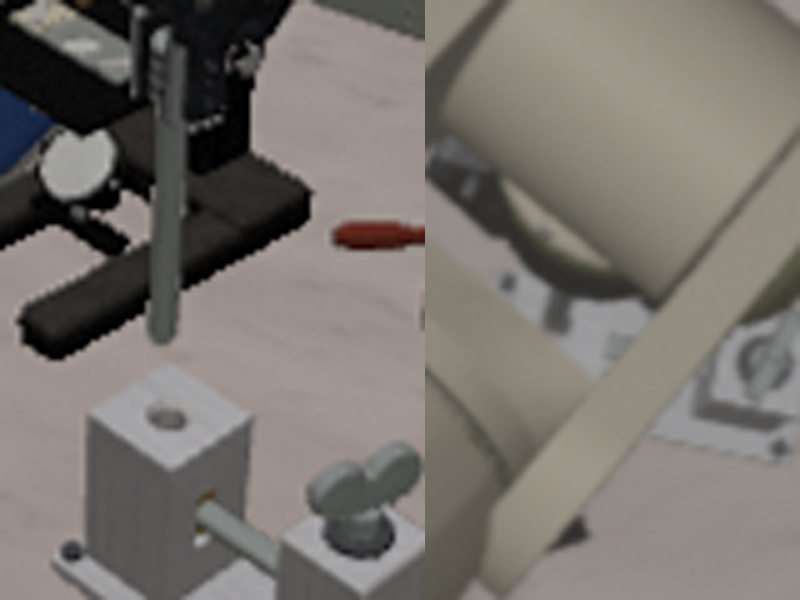

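Run:
```python
from cell import read_camera
from h import *
S=read_camera("scene");T=read_camera("top")
c=lambda x,y:(255+x/5-.4,120+y/5-.4)
for z in (129,150,180,215,269): 
  u,v=proj(S,(493.1,-262.8,z)); print(z,((u+.4-255)*5).round(1),((v+.4-120)*5).round(1))
print("bore",plane(S,*c(167,417),90),"tip",plane(S,*c(162,338),131))
# shaft midline per row in scene
g=cv2.cvtColor(S["img"],cv2.COLOR_BGR2GRAY).astype(int)
for r in range(140,188,4): print(r,list(g[r,280:297]))
u,v=proj(T,(493.1,-262.8,129));print("top",u,v,g.shape)
cv2.imwrite("pics/g4.png",cv2.resize(T["img"][165:215,255:335],None,fx=9,fy=9,interpolation=cv2.INTER_CUBIC))
```

```text
129 168.2 340.7
150 170.2 298.8
180 173.1 236.8
215 176.7 160.9
269 182.7 35.9
bore [ 492.74128311 -264.17035795   90.        ] tip [ 490.98909696 -261.16089426  131.        ]
140 [np.int64(11), np.int64(7), np.int64(8), np.int64(5), np.int64(4), np.int64(36), np.int64(69), np.int64(60), np.int64(66), np.int64(72), np.int64(80), np.int64(57), np.int64(25), np.int64(27), np.int64(19), np.int64(20), np.int64(30)]
144 [np.int64(44), np.int64(44), np.int64(43), np.int64(44), np.int64(45), np.int64(43), np.int64(86), np.int64(70), np.int64(64), np.int64(75), np.int64(79), np.int64(73), np.int64(46), np.int64(36), np.int64(52), np.int64(67), np.int64(105)]
148 [np.int64(42), np.int64(43), np.int64(40), np.int64(43), np.int64(44), np.int64(41), np.int64(64), np.int64(71), np.int64(77), np.int64(80), np.int64(79), np.int64(78), np.int64(62), np.int64(24), np.int64(1), np.int64(4), np.int64(5)]
152 [np.int64(13), np.int64(20), np.int64(29), np.int64(36), np.int64(40), np.int64(39), np.int64(67), np.int64(72), np.int64(79), np.int64(81), np.int64(80), np.int64(78), np.int64(33), np.int64(0), n
[... 1354 characters left out ...]
64(77), np.int64(81), np.int64(81), np.int64(80), np.int64(70), np.int64(26), np.int64(0), np.int64(0), np.int64(21), np.int64(115), np.int64(128)]
180 [np.int64(16), np.int64(10), np.int64(2), np.int64(1), np.int64(1), np.int64(66), np.int64(78), np.int64(81), np.int64(82), np.int64(75), np.int64(75), np.int64(142), np.int64(152), np.int64(149), np.int64(147), np.int64(144), np.int64(145)]
184 [np.int64(124), np.int64(135), np.int64(153), np.int64(158), np.int64(124), np.int64(80), np.int64(76), np.int64(82), np.int64(82), np.int64(70), np.int64(93), np.int64(146), np.int64(153), np.int64(153), np.int64(151), np.int64(151), np.int64(150)]
top 280.87345500490443 181.70899795778107 (384, 512)
```

View pics/g4.png

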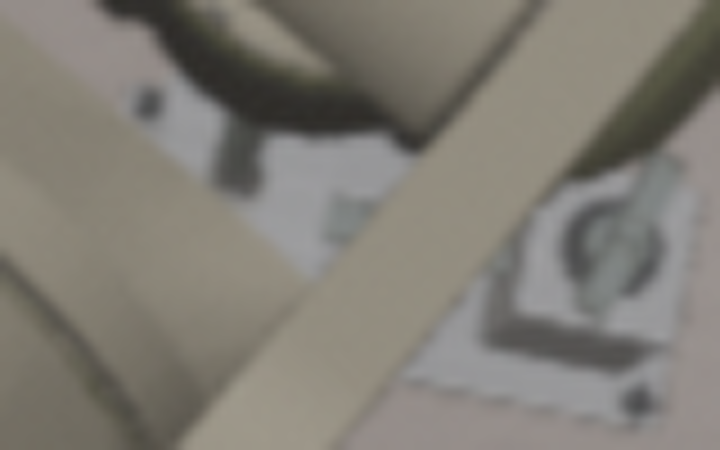

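Run:
```python
from cell import read_camera
from h import *
T=read_camera("top");S=read_camera("scene")
for r in range(178,190): print(r,T["img"][r,275:290].sum(1)//3)
q=S["orientation"]; print("S right",R.from_quat([q[1],q[2],q[3],q[0]]).apply([1,0,0]))
for p in [(494.5,-265.4,z) for z in (129,150)]: print(proj(T,p))
for z in (90,129): print(proj(S,(493,-263.9,z)))
```

```text
178 [152 153 154 151 136 102  73  58  51  50  49  47  46  45  46]
179 [151 151 152 150 133  99  80  71  66  75  79  77  72  64  58]
180 [151 151 150 144 120  89  78  73  77 106 130 137 137 125 109]
181 [151 152 151 135 105  82  75  73  87 125 147 152 152 150 145]
182 [151 153 150 131  98  79  72  72  91 130 150 152 153 152 153]
183 [141 148 145 122  93  77  72  75  91 129 151 154 153 153 153]
184 [133 140 137 116  90  79  77  78  89 126 150 154 154 153 154]
185 [131 133 131 117  96  86  83  84  98 132 152 155 155 156 156]
186 [132 133 133 128 120 112 104  99 117 142 152 155 154 155 155]
187 [132 134 133 132 130 130 131 133 140 149 153 154 153 154 154]
188 [133 133 134 134 134 135 140 146 150 154 154 154 154 154 154]
189 [134 134 133 135 135 137 140 147 154 156 155 155 156 154 154]
S right [ 0.5698929  -0.82171698  0.00181349]
(np.float64(281.99264485160666), np.float64(181.11387360378814))
(np.float64(282.6424522555017), np.float64(179.55532661955357))
(np.float64(287.95557290704494), np.float64(202.88219806318702))
(np.float64(288.67746787980394), np.float64(187.96059483762923))
```

```bash
python3 -m handwheel '[[1,-0.0053,-0.0019,0,0],[1,0,0,0.03,0],[1,0,0,0.03,0],[1,0,0,0,0],[1,0,0,0,0],[1,0,0,0,0]]'; python3 st.py
python3 - <<'E'
from cell import read_camera
from h import *
S=read_camera("scene");T=read_camera("top")
r=lambda i:cv2.resize(i,None,fx=8,fy=8,interpolation=cv2.INTER_CUBIC)
cv2.imwrite("pics/g5.png",cv2.hconcat([r(S["img"][155:225,265:313]),r(T["img"][155:225,258:308])]))
E
```

```text
time: 6.5
ee_pos: [495.4, -266.2, 208.2]
ee_rot: [0.001, 0.221, 0.975, -0.0]
wrist_force: [-0.6, -1.3, -0.4]
opening: 0.19
grip_force: 48.9
t 6.5 pos [ 495.4 -266.2  208.2] yang 64.46 tilt [ 0.001 -0.001 -1.   ] F [-0.6 -1.3 -0.4] T [-0.03  0.02 -0.06] op 16.2 grip 48.9 q6 -1.83
```

View pics/g5.png

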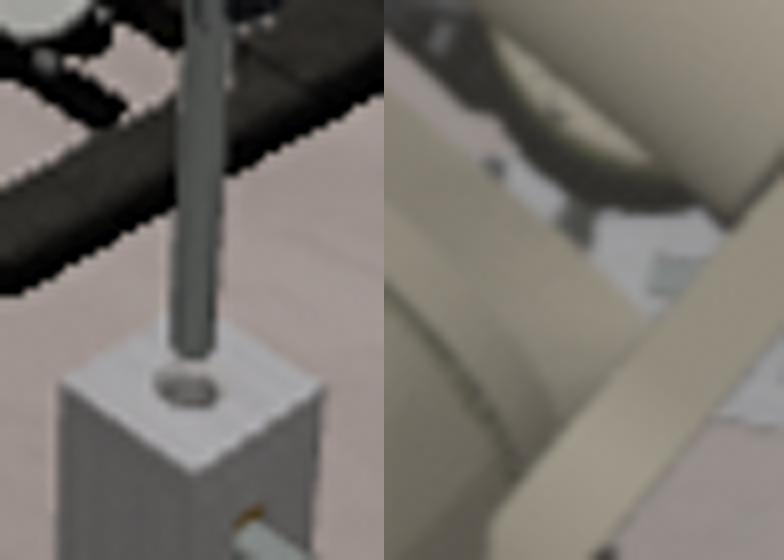

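```bash
python3 -m handwheel '[[1,0.0025,-0.0012,0,0],[1,0,0,0.008,0],[1,0,0,0.008,0],[1,0,0,0.008,0],[1,0,0,0,0]]'; python3 st.py;  python3 -m handwheel '[[1,0,0,0.006,0],[1,0,0,0.006,0],[1,0,0,0,0]]'; python3 st.py
```

```text
time: 7.1
ee_pos: [493.5, -265.9, 194.6]
ee_rot: [-0.0, 0.221, 0.975, 0.0]
wrist_force: [0.0, -0.9, -1.7]
opening: 0.193
grip_force: 48.9
t 7.1 pos [ 493.5 -265.9  194.6] yang 64.46 tilt [-0.001  0.    -1.   ] F [ 0.  -0.9 -1.7] T [-0.13 -0.16  0.02] op 16.4 grip 48.9 q6 -1.83
time: 7.4
ee_pos: [493.6, -265.9, 188.9]
ee_rot: [-0.0, 0.221, 0.975, 0.0]
wrist_force: [1.2, -1.4, -0.3]
opening: 0.197
grip_force: 48.9
t 7.4 pos [ 493.6 -265.9  188.9] yang 64.46 tilt [-0.  0. -1.] F [ 1.2 -1.4 -0.3] T [-0.23 -0.11 -0.02] op 16.7 grip 48.9 q6 -1.83
```

```bash
python3 -m handwheel '[[1,0,0,0.01,0],[1,0,0,0.01,0],[1,0,0,0.01,0],[1,0,0,0,0]]'; python3 st.py; python3 -m handwheel '[[1,0,0,0.012,0],[1,0,0,0.012,0],[1,0,0,0.012,0],[1,0,0,0,0]]'; python3 st.py
```

```text
time: 7.8
ee_pos: [493.4, -265.8, 173.4]
ee_rot: [-0.001, 0.221, 0.975, 0.0]
wrist_force: [0.1, -1.3, -1.8]
opening: 0.193
grip_force: 48.8
t 7.8 pos [ 493.4 -265.8  173.4] yang 64.45 tilt [-0.001  0.001 -1.   ] F [ 0.1 -1.3 -1.8] T [-0.3  -0.23 -0.01] op 16.4 grip 48.8 q6 -1.83
time: 8.2
ee_pos: [493.5, -265.8, 155.3]
ee_rot: [-0.0, 0.221, 0.975, 0.0]
wrist_force: [0.6, -0.7, -1.0]
opening: 0.19
grip_force: 48.8
t 8.2 pos [ 493.5 -265.8  155.3] yang 64.45 tilt [-0.001  0.001 -1.   ] F [ 0.6 -0.7 -1. ] T [-0.32 -0.27  0.05] op 16.1 grip 48.8 q6 -1.83
```

Sliding in freely. Continuing to near the floor.

```bash
python3 -m handwheel '[[1,0,0,0.015,0],[1,0,0,0.015,0],[1,0,0,0.015,0],[1,0,0,0.015,0],[1,0,0,0.006,0],[1,0,0,0,0],[1,0,0,0,0]]'; python3 st.py
```

```text
time: 8.9
ee_pos: [493.7, -265.9, 123.2]
ee_rot: [-0.0, 0.221, 0.975, 0.0]
wrist_force: [1.7, -0.9, -2.1]
opening: 0.191
grip_force: 48.8
t 8.9 pos [ 493.7 -265.9  123.2] yang 64.46 tilt [-0.  0. -1.] F [ 1.7 -0.9 -2.1] T [-0.4  -0.34  0.03] op 16.2 grip 48.8 q6 -1.83
```

```bash
python3 -m handwheel '[[1,0,0,0.004,0],[1,0,0,0.004,0],[1,0,0,0,0],[1,0,0,0,0]]'; python3 st.py
```

```text
time: 9.3
ee_pos: [493.7, -265.9, 119.2]
ee_rot: [-0.0, 0.221, 0.975, -0.0]
wrist_force: [1.7, -1.9, -0.8]
opening: 0.193
grip_force: 48.9
t 9.3 pos [ 493.7 -265.9  119.2] yang 64.46 tilt [-0.  0. -1.] F [ 1.7 -1.9 -0.8] T [-0.38 -0.37  0.  ] op 16.4 grip 48.9 q6 -1.83
```

```bash
python3 -m handwheel '[[-1,0,0,0,0],[-1,0,0,0,0],[-1,0,0,0,0],[-1,0,0,0,0],[-1,0,0,0,0],[-1,0,0,0,0],[-1,0,0,0,0],[-1,0,0,0,0]]'; python3 -m handwheel '[[-1,0,0,-0.02,0],[-1,0,0,-0.04,0],[-1,0,0,-0.04,0],[-1,0,0,-0.04,0],[-1,0,0,-0.04,0],[-1,0,0,-0.04,0],[-1,0,0,0,0],[-1,0,0,0,0]]'; python3 st.py 473 -363.2 229
python3 - <<'E'
from cell import read_camera
from h import *
S=read_camera("scene");T=read_camera("top")
r=lambda i:cv2.resize(i,None,fx=6,fy=6,interpolation=cv2.INTER_CUBIC)
cv2.imwrite("pics/g6.png",cv2.hconcat([r(S["img"][165:265,265:345]),r(T["img"][155:255,265:315])]))
print(proj(S,(493.2,-264,150)))
E
```

```text
time: 10.1
ee_pos: [493.7, -265.9, 119.3]
ee_rot: [-0.0, 0.221, 0.975, -0.0]
wrist_force: [-0.3, 0.3, 0.4]
opening: 1.0
grip_force: 0.0
time: 10.9
ee_pos: [493.6, -265.8, 229.2]
ee_rot: [0.0, 0.221, 0.975, -0.0]
wrist_force: [0.6, 0.6, 0.2]
opening: 0.994
grip_force: 0.0
t 10.9 pos [ 493.6 -265.8  229.2] yang 64.46 tilt [ 0. -0. -1.] F [0.6 0.6 0.2] T [-0.01 -0.02 -0.02] op 84.5 grip 0.0 q6 -1.83
shift/500: [-0.0468 -0.1935  0.0005]
(np.float64(289.18073871033295), np.float64(179.55101966754785))
```

View pics/g6.png

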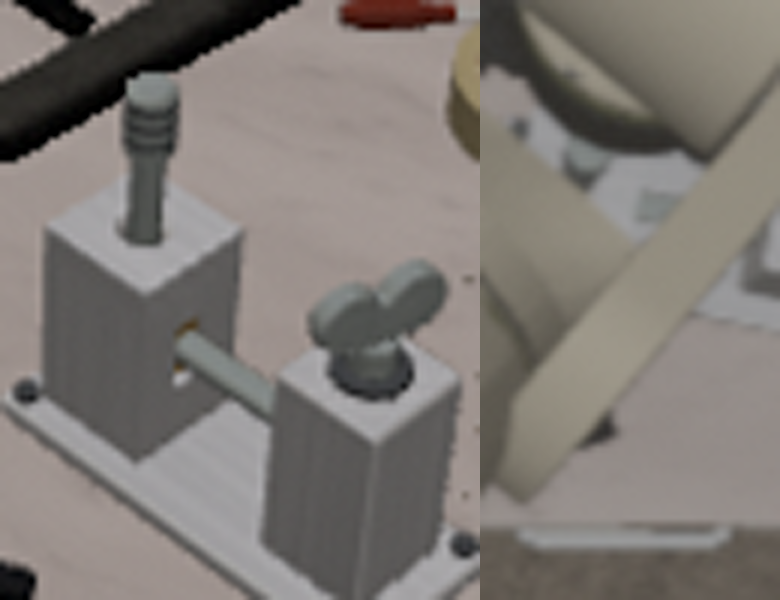

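The probe stands at the right height in the bore (top at crop (153,88), within 1 px of the predicted position). Next is the wing, gripped above its 17 mm neck.

```bash
python3 -m handwheel '[[-1,-0.0156,-0.0645,0,0],[-1,-0.0156,-0.0645,0,0],[-1,-0.0156,-0.0645,0,0],[-1,0,0,0,0.0156],[-1,0,0,0,0],[-1,0,0,0,0]]' 40; python3 st.py 473.1 -363.2 110
```

```text
time: 11.6
ee_pos: [473.0, -362.7, 228.7]
ee_rot: [-0.001, 0.244, 0.97, 0.0]
wrist_force: [0.1, -0.5, -0.3]
opening: 1.003
grip_force: 0.0
t 11.6 pos [ 473.  -362.7  228.7] yang 61.74 tilt [-0.001  0.001 -1.   ] F [ 0.1 -0.5 -0.3] T [ 0.02 -0.01 -0.01] op 85.3 grip 0.0 q6 -1.93
shift/500: [-0.0008 -0.0009  0.2373]
```

```bash
python3 -m handwheel '[[-1,-0.0008,-0.0009,0.04,0],[-1,0,0,0.05,0],[-1,0,0,0.05,0],[-1,0,0,0.05,0],[-1,0,0,0.03,0],[-1,0,0,0.017,0],[-1,0,0,0,0],[-1,0,0,0,0]]'; python3 st.py 473.1 -363.2 110;  python3 -m handwheel '[[1,0,0,0,0],[1,0,0,0,0],[1,0,0,0,0],[1,0,0,0,0],[1,0,0,0,0],[1,0,0,0,0],[1,0,0,0,0],[1,0,0,0,0]]' 50; python3 st.py
```

```text
time: 12.4
ee_pos: [473.6, -363.9, 111.6]
ee_rot: [0.0, 0.245, 0.97, -0.0]
wrist_force: [-0.4, -1.0, 0.3]
opening: 1.001
grip_force: 0.0
t 12.4 pos [ 473.6 -363.9  111.6] yang 61.69 tilt [ 0.001 -0.001 -1.   ] F [-0.4 -1.   0.3] T [-0.    0.03  0.04] op 85.1 grip 0.0 q6 -1.93
shift/500: [0.0015 0.0008 0.0032]
time: 13.2
ee_pos: [473.1, -364.2, 111.0]
ee_rot: [0.0, 0.245, 0.97, -0.0]
wrist_force: [-3.0, -2.9, 3.0]
opening: 0.094
grip_force: 51.3
t 13.2 pos [ 473.1 -364.2  111. ] yang 61.64 tilt [-0.    -0.001 -1.   ] F [-3.  -2.9  3. ] T [-0.31  0.45 -0.04] op 8.0 grip 51.3 q6 -1.93
```

```bash
python3 -m handwheel '[[1,0,0,0,0.03],[1,0,0,0,0.03],[1,0,0,0,0.03],[1,0,0,0,0.03],[1,0,0,0,0.03],[1,0,0,0,0.03],[1,0,0,0,0.03],[1,0,0,0,0]]' 60; python3 st.py; python3 -m handwheel '[[1,0,0,0,0.03],[1,0,0,0,0.03],[1,0,0,0,0.03],[1,0,0,0,0.03],[1,0,0,0,0],[1,0,0,0,0]]'; python3 st.py
```

```text
time: 14.0
ee_pos: [473.3, -364.0, 111.0]
ee_rot: [0.0, 0.546, 0.838, -0.0]
wrist_force: [-1.3, -1.1, 2.7]
opening: 0.091
grip_force: 60.8
t 14.0 pos [ 473.3 -364.   111. ] yang 23.8 tilt [ 0. -0. -1.] F [-1.3 -1.1  2.7] T [-0.23  0.26 -0.06] op 7.7 grip 60.8 q6 -1.27
time: 14.6
ee_pos: [473.5, -364.0, 111.1]
ee_rot: [0.0, 0.692, 0.722, 0.0]
wrist_force: [0.8, -1.0, 3.6]
opening: 0.091
grip_force: 60.8
t 14.6 pos [ 473.5 -364.   111.1] yang 2.47 tilt [ 0.001 -0.001 -1.   ] F [ 0.8 -1.   3.6] T [-0.28 -0.07  0.  ] op 7.7 grip 60.8 q6 -0.89
```

```bash
python3 -m handwheel '[[1,0,0,0,0.014],[1,0,0,0,0.014],[1,0,0,0,0.014],[1,0,0,0,0.014],[1,0,0,0,0]]'; python3 st.py; for i in 1 ; do python3 -m handwheel '[[1,0,0,0,0.011],[1,0,0,0,0]]' >/dev/null; python3 st.py; done; python3 -m handwheel '[[1,0,0,0,0.011],[1,0,0,0,0]]' >/dev/null; python3 st.py
```

```text
time: 15.1
ee_pos: [473.5, -364.0, 111.0]
ee_rot: [0.001, 0.753, 0.658, 0.0]
wrist_force: [0.6, -1.8, 3.1]
opening: 0.089
grip_force: 60.9
t 15.1 pos [ 473.5 -364.   111. ] yang -7.7 tilt [ 0.001 -0.001 -1.   ] F [ 0.6 -1.8  3.1] T [-0.3  -0.24 -0.08] op 7.6 grip 60.9 q6 -0.72
t 15.3 pos [ 473.5 -364.   111.1] yang -9.68 tilt [ 0.001 -0.001 -1.   ] F [ 1.7 -1.4  3.4] T [-0.32 -0.37 -0.1 ] op 7.9 grip 60.9 q6 -0.68
t 15.5 pos [ 473.5 -364.   111. ] yang -11.68 tilt [ 0.001 -0.001 -1.   ] F [ 2.6 -2.3  2.7] T [-0.28 -0.39 -0.08] op 7.9 grip 60.9 q6 -0.65
```

```bash
python3 -m handwheel '[[1,0,0,0,0.009],[1,0,0,0,0]]' >/dev/null; python3 st.py; python3 -m handwheel '[[1,0,0,0,0.009],[1,0,0,0,0]]' >/dev/null; python3 st.py
```

```text
t 15.7 pos [ 473.5 -364.   111. ] yang -13.34 tilt [ 0.001 -0.001 -1.   ] F [ 2.5 -1.9  3.4] T [-0.38 -0.56  0.58] op 7.3 grip 61.6 q6 -0.62
t 15.9 pos [ 473.5 -364.   111.1] yang -15.0 tilt [ 0.001 -0.001 -1.   ] F [ 3.  -1.9  4.8] T [-0.46 -0.65  1.05] op 7.5 grip 66.9 q6 -0.59
```

Seated: torque rises to about 1 N m past −11.7°, which matches the expected stop at −11.6°. Backing off to a tool angle of about 78.3°.

```bash
python3 -m handwheel '[[1,0,0,0,-0.018],[1,0,0,0,-0.035],[1,0,0,0,-0.035],[1,0,0,0,-0.035],[1,0,0,0,-0.035],[1,0,0,0,-0.035],[1,0,0,0,-0.035],[1,0,0,0,-0.035]]' >/dev/null; python3 st.py; python3 -m handwheel '[[1,0,0,0,-0.035],[1,0,0,0,-0.035],[1,0,0,0,-0.035],[1,0,0,0,-0.035],[1,0,0,0,-0.035],[1,0,0,0,-0.035],[1,0,0,0,-0.035],[1,0,0,0,0]]'>/dev/null; python3 -m handwheel '[[1,0,0,0,-0.01],[1,0,0,0,0],[1,0,0,0,0]]'>/dev/null; python3 st.py
python3 - <<'E'
from cell import read_camera
from h import *
S=read_camera("scene");T=read_camera("top")
r=lambda i:cv2.resize(i,None,fx=6,fy=6,interpolation=cv2.INTER_CUBIC)
cv2.imwrite("pics/g7.png",cv2.hconcat([r(S["img"][145:245,265:345]),r(T["img"][155:255,298:348])]))
E
```

```text
t 16.7 pos [ 473.2 -364.   111. ] yang 32.49 tilt [ 0. -0. -1.] F [ 2.3 -2.2  6.6] T [-0.37 -0.33 -0.06] op 7.6 grip 61.2 q6 -1.42
t 17.8 pos [ 473.  -364.3  111.1] yang 78.14 tilt [-0.    -0.001 -1.   ] F [ 0.4 -3.4  6. ] T [-0.5  -0.16  0.04] op 7.4 grip 61.2 q6 -2.22
```

View pics/g7.png

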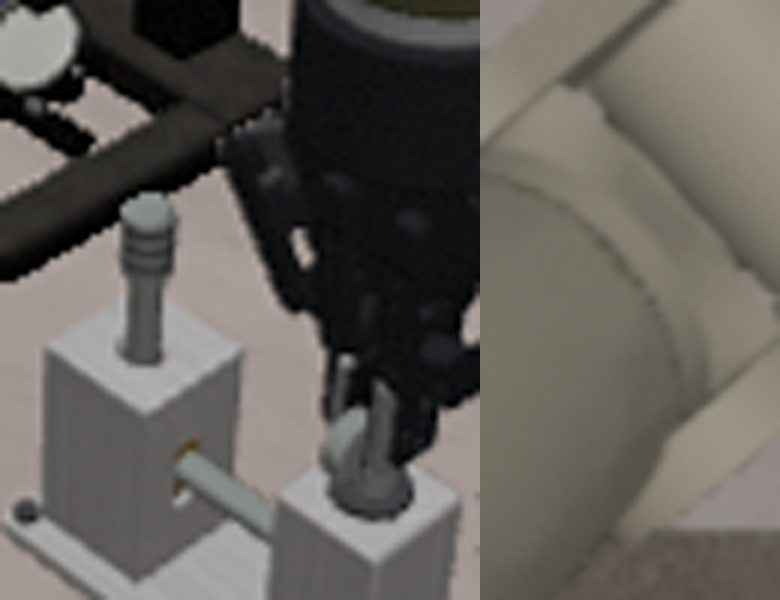

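The wing is held between the fingers and lies square across the holder (crop about (345,440)). The probe still stands in the bore (top at (147,210)).

```bash
python3 -c "
from cell import ticket
print(ticket.job_done())"
```

```text
the job is handed in; nothing more can be done
None
```

The probe stands on the bore floor, released; the wing screw was seated, then backed off a quarter turn and is still gripped there; I stayed clear of the tubes and marker, and handed the job in at about 18 s.

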